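# Return the cooling-water line to service

### The arm

A 6-joint arm with a two-finger parallel gripper is mounted at the origin on the work surface. World frame = base frame: x ahead of the robot, y to its left, z up, the work surface at z = 0. Lengths are in m, angles in rad, forces in N, time in s.
With the tool pointing down it reaches from about 0.325 to 0.775 m from the base axis. Payload 9.3 kg.
Tool frame: the origin (TCP) lies between the finger pads; the fingertips stand 11 mm ahead of it and the grasp point (between the pads) lies 8 mm behind it; z points along the fingers, y is the line along which they close (so a half turn about z gives the same grasp; the last joint's range is limited). The gripper opens to 85 mm and grips with 20 to 120 N. Pads are 22 mm wide; open, the fingers measure 114 mm over their backs; the gripper's body (76 mm by 85 mm) begins 54 mm behind the grasp point. The pads swing forward as they close: fully open they stand 13 mm farther back than shut.
Start: joints at [-1.312, 0.259, 0.021, 1.334, 0, 1.418], TCP at [0.22, -0.504, 0.242] pointing down, gripper open.
Joint ranges: [-3.04, 3.04], [-0.91, 1.82], [-1.04, 1.36], [-1.92, 1.95], [-1.52, 1.45], [-3.14, 3.14]. Speed limits (rad/s): [2.22, 2.22, 2.79, 3.14, 3.14, 3.14].

### API

Orientations are given as a 3x3 rotation matrix whose columns are the frame's x, y, z axes.
In Python, from bench import ctrl gives the robot as it stands. The module is installed in compiled form; this text tells all that it offers.
- The arm moves only by the tool move_arm, never from a script. Its argument "increments" is a list of rows, each an object of numbers: "x", "y", "z": the shift along the tool's x, y, z in cm; "turn": the turn about the tool's z in rad; "grip": the opening, from 0 (shut) to 1 (fully open). A call has 1 to 10 rows; each row is the pose to reach, as a shift and turn from the pose commanded when the call began, along the tool's axes at that moment; what a row does not reach only later rows make up. A row lasts 1/10 s, in which the tool goes at most 50 mm and 8.59 degrees, less where a joint would pass 70% of its speed; a pose out of reach is approached as far as the arm can. A call with a gripper value outside its range is refused whole. The fingers move at their own pace and stop on an object; the grip force is fixed at half the most. Time passes only in rows, so rows that repeat a pose let the fingers close. It gives the time, the measured TCP pose, the force, the opening and the grip force at its end, in the units of the state.
- ctrl.get_state(): the state, without advancing time (a new reading comes with each control period).
- ctrl.grab_frame(name): name is "scene" or "top" or "wrist"; returns a dict with "color" (480x640x3 uint8, blue, green, red), "K" (3x3 intrinsics, pixels), "extrinsics" (4x4, takes a point from world to camera coordinates). Camera axes: x right, y down, z forward; pixel columns grow to the right and rows downward; lengths in m; the calibration is good to about 2 mm. The wrist camera is an equidistant fisheye: a pixel r from the principal point sees the ray r / f radians off the axis. A picture is of the moment at which its call begins. There is no depth.
- ctrl.sign_off(): hands the job in; it is judged then, once.
The state is a dict: "clock": time; "joint_positions": joint angles; "qd": joint speeds; "effort": joint torques, N m; "tcp_pos": TCP position; "tcp_rot": TCP orientation; "contact_force": force on the tool from outside, world axes, zero at the start; "moment": the same for the moment, N m; "opening": finger opening in m; "grasp_force": force on a finger pad.
Only numpy, scipy, OpenCV 4.12 (cv2) and the standard library are available. Lean on these libraries where they do the work, as an engineer would, in place of code of your own. Each camera call takes 0.05 s, during which the arm holds its last target. There are 200 camera calls.

### The job

The cooling-water line has been locked out for maintenance: lift the lockout cover off the shut-off valve's lever and set it down upright in the empty aluminium tray, without dropping it. With the leaning regulating valve still shut, turn the lever to fully open, in line with the pipe; only then open the regulating valve until its pointer stands at the steel index tab, within half a scale division. Leave the index tab and the other things on the bench where they are.

Things in the scene. Friction and masses are not known exactly. Their poses are not given: they have to be found in the camera images.
- rig: Pipe stand, fixed: slotted aluminium plate, x -220 to +240, y +-75, 12 mm thick. Origin on the bench, z up. An 18 mm pipe runs along x, axis 85 mm high. Shut-off valve at x -95, stem vertical. Regulating valve at x +115, stem leaning 40 deg from vertical to -y. Brass bodies and grey clamps rise at most 17 mm above the pipe's axis; the shut-off valve's neck 32 mm. Small gauge at x +160, to +y
- return_pipe (a point): Middle of the 18 mm return pipe above the regulating valve, 255 mm high, along the rig's x, straight over the lower pipe; axes as the rig. Seen from this point it reaches to x +67 (where it rises from the lower pipe) and to x -68, where it turns to y +55 and down into the plate. With it in the way the regulating valve's handle is reached along its leaning stem
- isolator_lever (a joint): Shut-off valve lever, angle in rad: 0 shut (lever across the pipe, pointing to the rig's -y), 1.571 fully open against its stop (lever in line with the pipe, pointing to the rig's +x, to the regulating valve). It grows counterclockwise seen from above. Friction about 0.4 N m; it stays where it is left.
- isolator_stem (a point): Point on the lever's vertical turning axis, at the height of the lever's middle (127 mm above the bench). x points along the lever to its free end, z up.
- lever_end (a point): Point in the lever's black grip, 85 mm from the turning axis. The grip is 18 mm wide, 10 mm thick (122 to 132 mm above the bench) and reaches from 35 to 100 mm from the turning axis. Axes as isolator_stem.
- lockout: Lockout cover: hollow grey plastic shell 62 (x) x 34 (y) x 50 mm, walls 4 mm, open below and at -x, with an upright fin on top 44 (x) x 10 (y) x 32 mm with two holes. Origin: centre of its underside, z up; about 70 g. It sits loosely over the shut lever, x to the lever's free end, skirts hanging 46 mm past the lever's top, 4 mm off its sides: lift it straight up 50 mm or more. It blocks the lever
- lockout_fin (a point): Point in the middle of the lockout cover's fin, 72 mm above the cover's underside, 10 mm below the fin's top and 22 mm above the shell's top. Axes as the cover: the fin's thickness (10 mm) is along y.
- regulator (a joint): Regulating valve handle's angle about the leaning stem, rad: 0 shut, 1.571 fully open; grows counterclockwise as seen facing the dial. At 0 the pointer points down the dial's slope (rig's -y side), at 1.571 along the rig's +x. Starts within 0.1 of shut. Friction about 0.2 N m; it stays where it is left
- regulator_grip (a point): Point in the handle on the leaning stem, 64 mm from the pipe's axis, 24 mm above the dial's face. x points along the handle to its pointer, z along the stem, away from the pipe. Handle: black bar 12 mm thick (y), x -33 to +28, narrow pointer nose to x +38, from 18 mm below to 10 mm above this point. Below it a fixed white dial, 92 mm across, with a black tick every 10 degrees
- index_tab (a joint): Angle in rad of the steel index tab clamped on the dial's rim, measured as the regulator's angle: when both are equal the pointer stands at the tab. It lies between 0.55 and 1.0 and is clamped stiffly (2 N m); it is not to be moved. It is no stop for the handle.
- tab_tip (a point): Point on the index tab, 50 mm from the stem's axis, 2 mm above the dial's face. The tab is a 8 mm wide, 2 mm thick strip from 40 to 60 mm from the axis. x points outward from the stem, z along the stem.
- tray: Empty open aluminium tray, fixed, 200 (x) x 150 (y) x 40 mm, 4 mm walls and floor. Origin: centre of its underside.
- fittings_box: Grey plastic box with brass fittings, fixed, 200 (x) x 150 (y) x 70 mm, a divider in the middle; not needed. Origin: centre of its underside. It and the tray stand one on either side of the line.
- padlock: Bystander: open brass padlock lying on the bench, 42 x 40 x 20 mm with its shackle to +x. Origin: centre of its body's underside.
- spanner: Bystander: steel spanner lying along its x, about 175 mm long. Origin: underside, near its middle.
- tape_roll: Bystander: white roll, 56 mm diameter, 19 mm high. Origin: centre of its underside.
- leak_spray: Bystander: white bottle with a black cap, 54 mm diameter, 150 mm high. Origin: centre of its underside.
There are look-alikes about, which are no part of the job. There is more than one size of the lockout; the one meant has the size given above.

How it is judged:
On the way, in this order (a step that is already met when the one before it is completed fails the run):
1. the lockout cover stands upright in the tray, released (x of lockout in the frame of tray between -0.09 and 0.09 m and y of lockout in the frame of tray between -0.065 and 0.065 m and z of lockout in the frame of tray below 0.012 m and angle between lockout's own z axis and vertical below 0.15 rad and linear speed of lockout below 0.02 m/s and contact force between the fingers and lockout below 0.1 N), for 0.2 s.
2. the shut-off lever is fully open, the regulating valve still shut (value of joint isolator_lever above 1.48 rad and value of joint regulator below 0.2 rad), for 0.2 s.
3. the regulating valve's pointer stands at the index tab (value of joint isolator_lever above 1.48 rad and angle between the x axis of regulator_grip and the x axis of tab_tip, either way round below 0.09 rad), for 0.2 s.
At the end, for the whole second after the job is handed in: The lockout cover stands upright (within 0.15 rad) and at rest on the tray's floor, its middle at least 10 mm inside the tray's rim; the shut-off lever is fully open (within 5 degrees of its stop); the regulating valve's pointer is within 5 degrees (0.09 rad, half a division) of the index tab (all of step 3 and x of lockout in the frame of tray between -0.09 and 0.09 m and y of lockout in the frame of tray between -0.065 and 0.065 m and z of lockout in the frame of tray below 0.012 m and angle between lockout's own z axis and vertical below 0.15 rad and linear speed of lockout below 0.02 m/s); the robot touches nothing.
It fails at once if the regulating valve is opened (by more than 0.2 rad) before the shut-off lever is fully open (value of joint regulator above 0.2 rad and value of joint isolator_lever below 1.4 rad).
It fails at once if the lockout cover is dropped from more than about 40 mm (linear speed of lockout above 0.85 m/s and contact force between the fingers and lockout below 0.05 N).
It fails at once if the index tab is shifted (distance of tab_tip from where it was at the start of the episode above 0.004 m).
It fails at once if a bystander is pushed more than 20 mm or knocked over (distance of any of padlock, spanner, tape_roll, leak_spray from where it was at the start of the episode above 0.02 m or angle between leak_spray's own z axis and vertical above 0.5 rad).
It also fails if it takes over 61 s, if anything falls off the work surface, if the arm or the gripper's body presses on something with over 40 N, if the wrist force passes 120 N, or if a joint passes its speed limit or range.

## Working session

There is one attempt and no reset: what is moved stays moved. The work goes in short steps, Python scripts to look and compute and a tool call to move; the robot and the scene stay as the last step left them, time stands still between calls to the robot, and variables do not carry over. Pictures are saved under pics/ and viewed, at most 10 in all, crops included, and the job is handed in when it is done.

Besides the shell and the picture viewer there is one more tool, called after ">>>" as name(argument=value, ...), one argument or row to a line, values as JSON. move_arm: Moves the arm, as the interface text tells. Its arguments: {"type":"object","properties":{"increments":{"type":"array"}},"required":["increments"]}

```bash
mkdir -p pics
cat > h.py <<'E'
import numpy as np, cv2
from bench import ctrl
def grab(n,save=None):
    f=ctrl.grab_frame(n)
    if save: cv2.imwrite('pics/'+save,f['color'])
    return f
def ray(f,u,v,fish=False):
    K=f['K'];E=np.array(f['extrinsics']);R=E[:3,:3];t=E[:3,3]
    a=(u-K[0][2])/K[0][0];b=(v-K[1][2])/K[1][1]
    if fish:
        r=np.hypot(a,b);s=np.sin(r)/r if r>1e-9 else 1;d=np.array([a*s,b*s,np.cos(r)])
    else: d=np.array([a,b,1.])
    return -R.T@t,R.T@d/np.linalg.norm(d)
def onz(f,u,v,z,fish=False):
    o,d=ray(f,u,v,fish);return o+d*(z-o[2])/d[2]
def tri(*rs):
    A=np.zeros((3,3));b=np.zeros(3)
    for o,d in rs:
        P=np.eye(3)-np.outer(d,d);A+=P;b+=P@o
    x=np.linalg.solve(A,b);return x,[np.linalg.norm((np.eye(3)-np.outer(d,d))@(x-o)) for o,d in rs]
def proj(f,p,fish=False):
    E=np.array(f['extrinsics']);c=E[:3,:3]@np.array(p)+E[:3,3];K=f['K']
    if fish:
        th=np.arctan2(np.hypot(c[0],c[1]),c[2]);s=th/np.hypot(c[0],c[1]);a,b=c[0]*s,c[1]*s
    else: a,b=c[0]/c[2],c[1]/c[2]
    return np.array([K[0][0]*a+K[0][2],K[1][1]*b+K[1][2]])
E
python3 - <<'E'
from h import *
import pickle
F={n:grab(n,n+'0.png') for n in('scene','top','wrist')}
pickle.dump(F,open('F0.pkl','wb'))
for n in F: print(n,np.round(F[n]['K'],1).tolist(),np.round(F[n]['extrinsics'],3).tolist())
s=ctrl.get_state();print(s['tcp_pos'],s['tcp_rot'],s['opening'],s['clock'])
E
```

```text
scene [[455.3, 0.0, 320.4], [0.0, 455.3, 233.8], [0.0, 0.0, 1.0]] [[0.46, 0.888, -0.01, -0.262], [0.62, -0.329, -0.712, -0.268], [-0.636, 0.321, -0.702, 1.315], [0.0, 0.0, 0.0, 1.0]]
top [[455.3, 0.0, 318.8], [0.0, 455.3, 238.1], [0.0, 0.0, 1.0]] [[0.074, -0.997, 0.001, -0.057], [-0.974, -0.072, -0.214, 0.639], [0.213, 0.015, -0.977, 1.014], [0.0, 0.0, 0.0, 1.0]]
wrist [[371.6, 0.0, 319.8], [0.0, 371.6, 241.0], [0.0, 0.0, 1.0]] [[0.401, -0.916, -0.001, -0.55], [-0.866, -0.379, 0.327, -0.043], [-0.3, -0.13, -0.945, 0.383], [0.0, 0.0, 0.0, 1.0]]
[ 0.22007094 -0.50382238  0.24179699] [[ 9.16418859e-01  4.00220462e-01 -2.39234927e-04]
 [ 4.00220483e-01 -9.16418280e-01  1.04957857e-03]
 [ 2.00823561e-04 -1.05760031e-03 -9.99999421e-01]] 0.08521434728036917 0.15
```

View pics/top0.png

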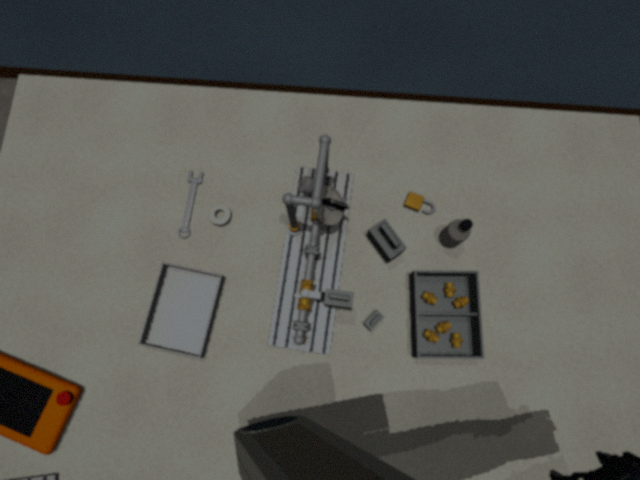

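View pics/scene0.png

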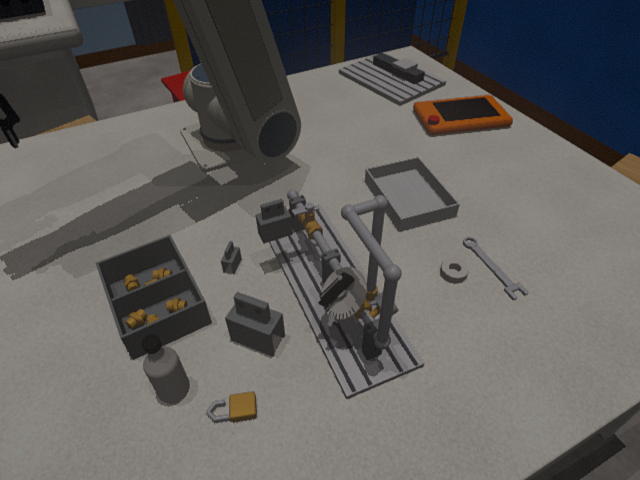

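Top view: the line runs away from the robot. Lockout candidates are the cover on the lever (top 338,300; scene 273,222), a larger one on the bench (385,241; 255,323) and a tiny one (373,320; 231,258). By the description it is the one sitting over the shut lever. The empty tray is at (183,310) and the regulator dial at about (333,205). Next is a close crop to check the choice.

Run:
```python
from h import *
import pickle
F=pickle.load(open('F0.pkl','rb'))
t=F['top'];s=F['scene']
a=cv2.resize(t['color'][150:360,260:400],None,fx=2.8,fy=2.8,interpolation=cv2.INTER_CUBIC)
b=cv2.resize(s['color'][180:360,240:400],None,fx=2.5,fy=2.5,interpolation=cv2.INTER_CUBIC)
h=600;im=np.zeros((h,800,3),np.uint8);im[:588,:392]=a[:588,:392];im[:450,395:795]=b
cv2.imwrite('pics/c1.png',np.clip(im*1.6,0,255).astype(np.uint8))
for u,v in[(302,168),(352,174),(331,353),(270,347)]: print(onz(t,u,v,.012).round(3))
for u,v in[(165,265),(225,275),(205,357),(141,345)]: print('tray',onz(t,u,v,.04).round(3))
```

```text
[0.837 0.048 0.012]
[ 0.83  -0.082  0.012]
[ 0.378 -0.059  0.012]
[0.381 0.087 0.012]
tray [0.554 0.356 0.04 ]
tray [0.541 0.209 0.04 ]
tray [0.348 0.232 0.04 ]
tray [0.364 0.384 0.04 ]
```

View pics/c1.png

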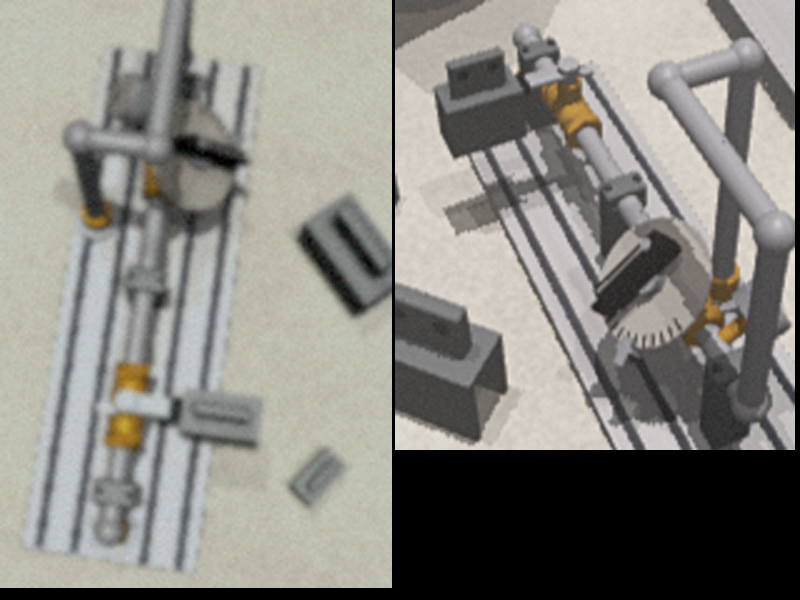

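The crop confirms the cover on the lever: it is fitted over the lever, its fin lies along the lever, and it is the middle size. The index tab is at scene ≈(331,321).

Run:
```python
from h import *
import pickle
F=pickle.load(open('F0.pkl','rb'))
t=F['top'];s=F['scene']
print('fin tri',tri(ray(t,338.6,296.8),ray(s,272,202.8)), onz(t,338.6,296.8,.168).round(4))
a=onz(t,260+190/2.8,150+413/2.8,.168);b=onz(t,260+252/2.8,150+416/2.8,.168);print('fin dir',b-a,np.arctan2(*(b-a)[[1,0]]),np.linalg.norm(b-a))
C=np.array([onz(t,u,v,.012)[:2] for u,v in[(260+112/2.8,150+45/2.8),(260+262/2.8,150+66/2.8),(260+195/2.8,150+571/2.8),(260+24/2.8,150+547/2.8)]])
M=np.array([[.24,.075],[.24,-.075],[-.22,-.075],[-.22,.075]])
c=C.mean(0);m=M.mean(0);H=(M-m).T@(C-c);U,S,V=np.linalg.svd(H);R=(U@V).T
o=c-R@m;print('rig',o,np.arctan2(R[1,0],R[0,0]),(C-o)@R-M)
iso=o+R@[-.095,0];print('iso',iso)
reg=o+R@[.115,0];print('reg',reg)
# pipe ends top view
for u,v in[(260+108/2.8,150+525/2.8),(260+150/2.8,150+230/2.8)]:
  p=onz(t,u,v,.094);print('pipe in rig',(p[:2]-o)@R)
# tray
T=np.array([onz(t,u,v,.04)[:2] for u,v in[(165,265),(225,275),(205,357),(141,345)]]);print('tray',T.mean(0))
```

```text
fin tri (array([ 0.49728801, -0.06286984,  0.16854174]), [np.float64(0.0008235477534501921), np.float64(0.0008235477534502229)]) [ 0.4976 -0.0621  0.168 ]
fin dir [ 0.00119978 -0.04644407  0.        ] -1.544969258340346 0.04645956310563217
rig [0.59826782 0.0016112 ] -0.07353806850552233 [[-0.00102196 -0.00497659]
 [-0.00095003  0.00467621]
 [ 0.00187118  0.00171959]
 [ 0.0001008  -0.00141921]]
iso [0.50352457 0.00859102]
reg [ 0.712957   -0.00683806]
pipe in rig [-0.19085177  0.00220974]
pipe in rig [0.05118345 0.00513003]
tray [0.45190037 0.29514861]
```

```bash
cat >> h.py <<'E'
def inc(p,yaw_y=None):
    "tool-axis shift in cm and turn to bring TCP to p with tool y at world angle yaw_y (mod pi)"
    s=ctrl.get_state();R=np.array(s['tcp_rot']);d=R.T@(np.array(p)-s['tcp_pos'])*100
    tn=0
    if yaw_y is not None:
        a=np.arctan2(R[1,1],R[0,1]);tn=-((yaw_y-a+np.pi/2)%np.pi-np.pi/2)
    print('xyz cm',d.round(2),'turn',round(tn,3))
E
python3 -c "
from h import *
inc([.497,-.063,.26],-.07)"
```

```text
xyz cm [ 43.02 -29.32  -1.78] turn -1.089
```

>>> move_arm(
  increments=[
    {"x": 4,"y": -2.7,"z": -1.8,"turn": -0.1,"grip": 0.6},
    {"x": 8,"y": -5.5,"z": -1.8,"turn": -0.2,"grip": 0.6},
    {"x": 12,"y": -8.2,"z": -1.8,"turn": -0.3,"grip": 0.6},
    {"x": 16,"y": -10.9,"z": -1.8,"turn": -0.4,"grip": 0.6},
    {"x": 20,"y": -13.6,"z": -1.8,"turn": -0.5,"grip": 0.6},
    {"x": 24,"y": -16.4,"z": -1.8,"turn": -0.6,"grip": 0.6},
    {"x": 28,"y": -19.1,"z": -1.8,"turn": -0.7,"grip": 0.6},
    {"x": 32,"y": -21.8,"z": -1.8,"turn": -0.8,"grip": 0.6},
    {"x": 36,"y": -24.5,"z": -1.8,"turn": -0.9,"grip": 0.6},
    {"x": 40,"y": -27.3,"z": -1.8,"turn": -1.0,"grip": 0.6},
  ],
)

```text
clock: 1.15
tcp_pos: [0.4781, -0.0918, 0.2603]
tcp_rot: [[0.154, 0.988, 0.0], [0.988, -0.154, -0.0], [-0.0, 0.0, -1.0]]
contact_force: [0.3, -1.8, 0.1]
opening: 0.051
grasp_force: 0.0
```

>>> move_arm(
  increments=[
    {"x": 1.6,"y": -3.2,"turn": -0.09,"grip": 0.6},
    {"x": 1.6,"y": -3.2,"turn": -0.09,"grip": 0.6},
    {"x": 1.6,"y": -3.2,"turn": -0.09,"grip": 0.6},
  ],
)

```text
invalid input at $.increments[0]: expected keys x, y, z, turn, grip
```

>>> move_arm(
  increments=[
    {"x": 3.2,"y": 1.4,"z": 0,"turn": -0.085,"grip": 0.6},
    {"x": 3.2,"y": 1.4,"z": 0,"turn": -0.085,"grip": 0.6},
    {"x": 3.2,"y": 1.4,"z": 0,"turn": -0.085,"grip": 0.6},
  ],
)

```text
clock: 1.45
tcp_pos: [0.4963, -0.0637, 0.2599]
tcp_rot: [[0.073, 0.997, -0.001], [0.997, -0.073, 0.0], [-0.0, -0.001, -1.0]]
contact_force: [-1.0, -0.8, -0.7]
opening: 0.0509
grasp_force: 0.0
```

Run:
```python
from h import *
import pickle
f=grab('wrist','w1.png');pickle.dump(f,open('w1.pkl','wb'))
print(np.round(f['extrinsics'],3).tolist());s=ctrl.get_state();print(s['tcp_pos'],s['joint_positions'])
for p in [(.497,-.063,.168),(.497+.0015,-.063+.022,.168),(.497-.0015,-.063-.022,.168),(.5035,.0086,.132),(.713,-.0068,.255)]:print(proj(f,p,True).round(1))
inc([.497,-.063,.154],-.07)
```

```text
[[0.997, -0.072, -0.002, -0.5], [-0.068, -0.943, 0.327, -0.076], [-0.026, -0.326, -0.945, 0.391], [0.0, 0.0, 0.0, 1.0]]
[ 0.49606549 -0.06441323  0.25999312] [-2.96861054e-01  1.69044346e-01 -5.13094695e-02  1.35117461e+00
 -3.05522550e-04  1.34816006e+00]
[320.2 247.9]
[320.1 214.9]
[320.4 278.9]
[322.2 132.7]
[690.8 180.1]
xyz cm [ 0.15  0.09 10.6 ] turn -0.004
```

View pics/w1.png

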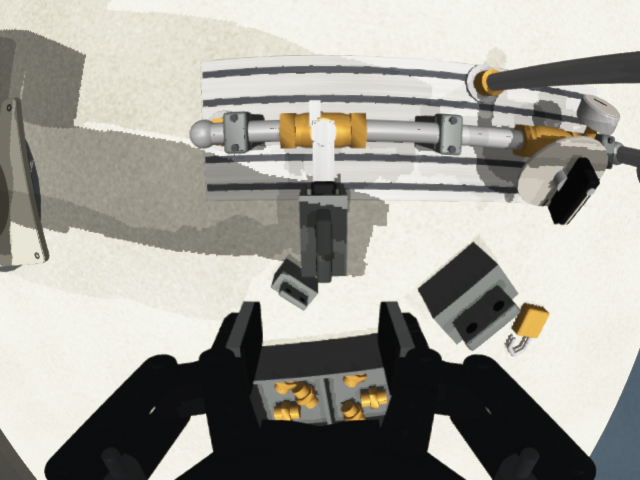

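The wrist view shows the fin top at about (323,250), 2 mm in +x from the estimate, and the stem at (323,130). I descend with a 2 mm correction.

>>> move_arm(
  increments=[
    {"x": 0,"y": 0.3,"z": 3,"turn": 0,"grip": 0.6},
    {"x": 0,"y": 0.3,"z": 6,"turn": 0,"grip": 0.6},
    {"x": 0,"y": 0.3,"z": 8.5,"turn": 0,"grip": 0.6},
    {"x": 0,"y": 0.3,"z": 10.6,"turn": 0,"grip": 0.6},
    {"x": 0,"y": 0.3,"z": 10.6,"turn": 0,"grip": 0.6},
    {"x": 0,"y": 0.3,"z": 10.6,"turn": 0,"grip": 0},
    {"x": 0,"y": 0.3,"z": 10.6,"turn": 0,"grip": 0},
    {"x": 0,"y": 0.3,"z": 10.6,"turn": 0,"grip": 0},
    {"x": 0,"y": 0.3,"z": 10.6,"turn": 0,"grip": 0},
    {"x": 0,"y": 0.3,"z": 10.6,"turn": 0,"grip": 0},
  ],
)

```text
clock: 2.5
tcp_pos: [0.4998, -0.065, 0.1555]
tcp_rot: [[0.074, 0.997, 0.002], [0.997, -0.074, -0.001], [-0.001, 0.002, -1.0]]
contact_force: [-1.2, -1.8, 7.0]
opening: 0.0089
grasp_force: 61.3
```

>>> move_arm(
  increments=[
    {"x": 0,"y": 0,"z": -1,"turn": 0,"grip": 0},
    {"x": 0,"y": 0,"z": -2.5,"turn": 0,"grip": 0},
    {"x": 0,"y": 0,"z": -4,"turn": 0,"grip": 0},
    {"x": 0,"y": 0,"z": -5.5,"turn": 0,"grip": 0},
    {"x": 0,"y": 0,"z": -7,"turn": 0,"grip": 0},
    {"x": 0,"y": 0,"z": -8.5,"turn": 0,"grip": 0},
    {"x": 0,"y": 0,"z": -10,"turn": 0,"grip": 0},
    {"x": 0,"y": 0,"z": -10,"turn": 0,"grip": 0},
  ],
)

```text
clock: 3.3
tcp_pos: [0.5, -0.0646, 0.2566]
tcp_rot: [[0.074, 0.997, 0.003], [0.997, -0.074, -0.001], [-0.001, 0.003, -1.0]]
contact_force: [-0.7, -0.1, -1.0]
opening: 0.0084
grasp_force: 60.3
```

Run:
```python
from h import *
import pickle
t=grab('top','t2.png');w=grab('wrist')
im=np.hstack([t['color'][220:400,120:380],]);im=cv2.resize(im,None,fx=1.6,fy=1.6)
cv2.imwrite('pics/c2.png',np.vstack([cv2.resize(w['color'],(416,312)),im]))
inc([.455,.29,.255],-.07)
inc([.455,.29,.255],-.1+np.pi)
```

```text
xyz cm [35.02 -7.03 -0.07] turn -0.004
xyz cm [35.02 -7.03 -0.07] turn 0.026
```

View pics/c2.png

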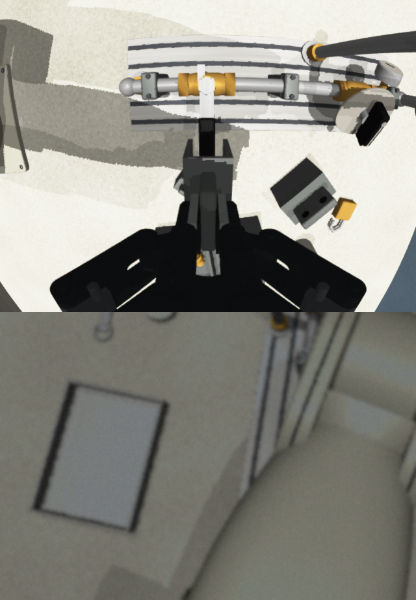

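The cover is held upright and clear of the lever, and the tray is empty. I carry it across.

>>> move_arm(
  increments=[
    {"x": 3,"y": -0.6,"z": 0,"turn": 0,"grip": 0},
    {"x": 7,"y": -1.4,"z": 0,"turn": 0,"grip": 0},
    {"x": 11,"y": -2.2,"z": 0,"turn": 0,"grip": 0},
    {"x": 15,"y": -3,"z": 0,"turn": 0,"grip": 0},
    {"x": 19,"y": -3.8,"z": 0,"turn": 0,"grip": 0},
    {"x": 23,"y": -4.6,"z": 0,"turn": 0,"grip": 0},
    {"x": 27,"y": -5.4,"z": 0,"turn": 0,"grip": 0},
    {"x": 31,"y": -6.2,"z": 0,"turn": 0,"grip": 0},
    {"x": 34,"y": -6.8,"z": 0,"turn": 0,"grip": 0},
    {"x": 35,"y": -7,"z": 0,"turn": 0,"grip": 0},
  ],
)

```text
clock: 4.4
tcp_pos: [0.4543, 0.2921, 0.2531]
tcp_rot: [[0.071, 0.997, -0.002], [0.997, -0.071, -0.0], [-0.0, -0.002, -1.0]]
contact_force: [0.1, 0.1, -0.5]
opening: 0.0088
grasp_force: 60.3
```

>>> move_arm(
  increments=[
    {"x": 0,"y": 0,"z": 0,"turn": 0,"grip": 0},
    {"x": 0,"y": 0,"z": 3,"turn": 0,"grip": 0},
    {"x": 0,"y": 0,"z": 6,"turn": 0,"grip": 0},
    {"x": 0,"y": 0,"z": 9,"turn": 0,"grip": 0},
    {"x": 0,"y": 0,"z": 12,"turn": 0,"grip": 0},
    {"x": 0,"y": 0,"z": 14,"turn": 0,"grip": 0},
    {"x": 0,"y": 0,"z": 15.5,"turn": 0,"grip": 0},
    {"x": 0,"y": 0,"z": 16.5,"turn": 0,"grip": 0},
    {"x": 0,"y": 0,"z": 17,"turn": 0,"grip": 0},
    {"x": 0,"y": 0,"z": 17,"turn": 0,"grip": 0},
  ],
)

```text
clock: 5.4
tcp_pos: [0.4554, 0.289, 0.084]
tcp_rot: [[0.075, 0.997, -0.001], [0.997, -0.075, -0.0], [-0.0, -0.001, -1.0]]
contact_force: [-0.6, -0.1, -1.1]
opening: 0.009
grasp_force: 60.4
```

>>> move_arm(
  increments=[
    {"x": 0,"y": 0,"z": 0.4,"turn": 0,"grip": 0},
    {"x": 0,"y": 0,"z": 0.7,"turn": 0,"grip": 0},
    {"x": 0,"y": 0,"z": 0.9,"turn": 0,"grip": 0},
    {"x": 0,"y": 0,"z": 1.0,"turn": 0,"grip": 0},
    {"x": 0,"y": 0,"z": 1.0,"turn": 0,"grip": 0},
  ],
)

```text
clock: 5.9
tcp_pos: [0.4554, 0.2897, 0.0742]
tcp_rot: [[0.074, 0.997, -0.0], [0.997, -0.074, -0.0], [-0.0, -0.0, -1.0]]
contact_force: [0.7, -0.7, -0.8]
opening: 0.0086
grasp_force: 60.4
```

>>> move_arm(
  increments=[
    {"x": 0,"y": 0,"z": 0.1,"turn": 0,"grip": 0},
    {"x": 0,"y": 0,"z": 0.2,"turn": 0,"grip": 0},
    {"x": 0,"y": 0,"z": 0.2,"turn": 0,"grip": 0},
  ],
)

```text
clock: 6.2
tcp_pos: [0.4555, 0.2898, 0.0736]
tcp_rot: [[0.074, 0.997, 0.001], [0.997, -0.074, 0.001], [0.001, 0.001, -1.0]]
contact_force: [-4.3, -0.8, 13.4]
opening: 0.0091
grasp_force: 62.2
```

Contact at 13 N, so I release and rise.

>>> move_arm(
  increments=[
    {"x": 0,"y": 0,"z": -0.1,"turn": 0,"grip": 0.4},
    {"x": 0,"y": 0,"z": -0.1,"turn": 0,"grip": 0.4},
    {"x": 0,"y": 0,"z": -0.1,"turn": 0,"grip": 0.4},
    {"x": 0,"y": 0,"z": -0.1,"turn": 0,"grip": 0.4},
    {"x": 0,"y": 0,"z": -3,"turn": 0,"grip": 0.4},
    {"x": 0,"y": 0,"z": -7,"turn": 0,"grip": 0.4},
    {"x": 0,"y": 0,"z": -11,"turn": 0,"grip": 0},
    {"x": 0,"y": 0,"z": -15,"turn": 0,"grip": 0},
    {"x": 0,"y": 0,"z": -17,"turn": 0,"grip": 0},
    {"x": 0,"y": 0,"z": -17,"turn": 0,"grip": 0},
  ],
)

```text
clock: 7.2
tcp_pos: [0.4564, 0.2901, 0.2453]
tcp_rot: [[0.074, 0.997, 0.005], [0.997, -0.074, 0.002], [0.002, 0.005, -1.0]]
contact_force: [0.0, 0.8, -0.6]
opening: -0.0002
grasp_force: 0.0
```

Run:
```python
from h import *
import pickle
t=grab('top');w=grab('wrist');s=grab('scene')
pickle.dump((t,s),open('F3.pkl','wb'))
a=cv2.resize(w['color'],(400,300));b=cv2.resize(s['color'][130:300,330:500],(300,300));c=cv2.resize(s['color'][185:365,240:400],(400,300),interpolation=cv2.INTER_CUBIC)
d=cv2.resize(t['color'][160:280,270:370],(300,300),interpolation=cv2.INTER_CUBIC)
im=np.vstack([np.hstack([a,b]),np.hstack([c,d])])
cv2.imwrite('pics/c3.png',np.clip(im*1.4,0,255).astype(np.uint8))
# lever iso in rig; approach start
iso=np.array([.504,.0086]);th=-.07-np.pi/2
for a in [0]:
  u=np.array([np.cos(th),np.sin(th)]);n=np.array([-u[1],u[0]])
  print('u',u,'n',n,'start',iso+.075*u-.05*n)
inc([.40,-.06,.25],-.07)
```

```text
u [-0.06994285 -0.997551  ] n [ 0.997551   -0.06994285] start [ 0.44887674 -0.06271918]
xyz cm [-35.26  -2.91  -0.85] turn -0.004
```

View pics/c3.png

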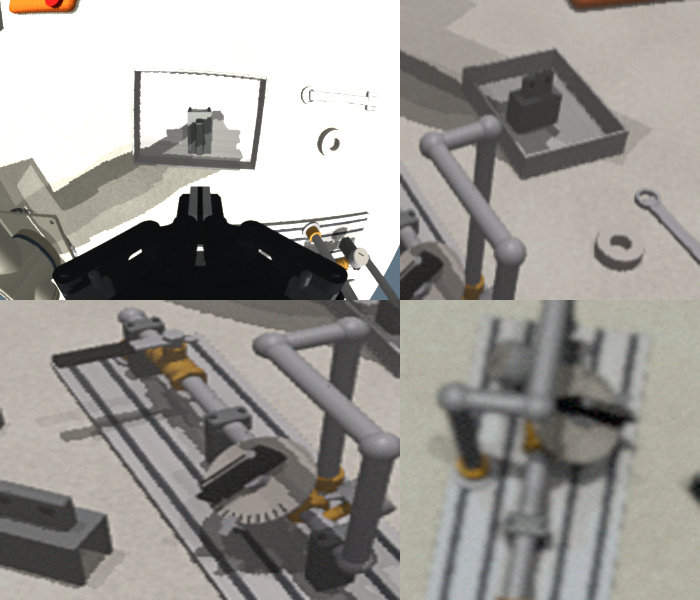

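The cover stands upright in the tray and the lever is bare. I go to the lever's −x side.

>>> move_arm(
  increments=[
    {"x": -4,"y": 0,"z": 0,"turn": 0,"grip": 0},
    {"x": -8,"y": 0,"z": 0,"turn": 0,"grip": 0},
    {"x": -12,"y": 0,"z": 0,"turn": 0,"grip": 0},
    {"x": -16,"y": 0,"z": 0,"turn": 0,"grip": 0},
    {"x": -20,"y": 0,"z": 0,"turn": 0,"grip": 0},
    {"x": -24,"y": 0,"z": 0,"turn": 0,"grip": 0},
    {"x": -28,"y": 0,"z": 0,"turn": 0,"grip": 0},
    {"x": -32,"y": 0.4,"z": 0,"turn": 0,"grip": 0},
    {"x": -35,"y": 0.8,"z": 0,"turn": 0,"grip": 0},
    {"x": -35,"y": 0.8,"z": 0,"turn": 0,"grip": 0},
  ],
)

```text
clock: 8.35
tcp_pos: [0.4372, -0.0628, 0.2407]
tcp_rot: [[0.078, 0.997, -0.002], [0.997, -0.078, 0.0], [-0.0, -0.002, -1.0]]
contact_force: [0.3, 0.1, 0.4]
opening: -0.0002
grasp_force: 0.0
```

>>> move_arm(
  increments=[
    {"x": 0,"y": 0,"z": 3,"turn": 0,"grip": 0},
    {"x": 0,"y": 0,"z": 6,"turn": 0,"grip": 0},
    {"x": 0,"y": 0,"z": 9,"turn": 0,"grip": 0},
    {"x": 0,"y": 0,"z": 12,"turn": 0,"grip": 0},
    {"x": 0,"y": 0,"z": 12,"turn": 0,"grip": 0},
  ],
)

```text
clock: 8.85
tcp_pos: [0.4348, -0.0585, 0.1185]
tcp_rot: [[0.073, 0.997, -0.007], [0.997, -0.073, 0.003], [0.002, -0.008, -1.0]]
contact_force: [0.4, 0.1, 0.5]
opening: -0.0
grasp_force: 0.0
```

Run:
```python
from h import *
s=ctrl.get_state();R=np.array(s['tcp_rot']);p=np.array(s['tcp_pos']);print(p,s['joint_positions'],s['contact_force'])
iso=np.array([.504,.0086])
for a in np.r_[-.1,np.arange(0,1.75,.1)]:
  th=-.07-np.pi/2+a;u=np.array([np.cos(th),np.sin(th)]);n=np.array([-u[1],u[0]])
  q=iso+.075*u-.024*n;print(round(a,2),q.round(3),(R.T@(np.r_[q,p[2]]-p)*100).round(1))
```

```text
[ 0.43475494 -0.05852226  0.11853702] [-3.25676294e-01  1.52289010e-01 -4.49860629e-01  9.76595170e-01
  1.89145621e-04  1.31866943e+00] [0.37611262 0.06927145 0.51180849]
-0.1 [ 0.468 -0.061] [-0.   3.3 -0. ]
0.0 [ 0.475 -0.065] [-0.3  4.  -0. ]
0.1 [ 0.482 -0.067] [-0.5  4.8 -0. ]
0.2 [ 0.49  -0.069] [-0.6  5.6 -0. ]
0.3 [ 0.498 -0.07 ] [-0.7  6.4 -0.1]
0.4 [ 0.506 -0.07 ] [-0.6  7.2 -0.1]
0.5 [ 0.513 -0.07 ] [-0.5  7.9 -0.1]
0.6 [ 0.521 -0.068] [-0.3  8.7 -0.1]
0.7 [ 0.529 -0.066] [-0.1  9.4 -0.1]
0.8 [ 0.536 -0.063] [ 0.3 10.1 -0.1]
0.9 [ 0.543 -0.06 ] [ 0.7 10.8 -0.1]
1.0 [ 0.55  -0.055] [ 1.1 11.4 -0.1]
1.1 [ 0.556 -0.051] [ 1.7 12.  -0.1]
1.2 [ 0.562 -0.045] [ 2.3 12.6 -0.1]
1.3 [ 0.567 -0.039] [ 2.9 13.  -0.1]
1.4 [ 0.571 -0.033] [ 3.6 13.4 -0.1]
1.5 [ 0.575 -0.026] [ 4.3 13.7 -0.1]
1.6 [ 0.578 -0.018] [ 5.  14.  -0.1]
1.7 [ 0.58  -0.011] [ 5.8 14.2 -0.1]
```

>>> move_arm(
  increments=[
    {"x": 0,"y": 2,"z": -0.1,"turn": 0,"grip": 0},
    {"x": -0.3,"y": 4,"z": -0.1,"turn": 0,"grip": 0},
    {"x": -0.5,"y": 4.8,"z": -0.1,"turn": -0.1,"grip": 0},
    {"x": -0.6,"y": 5.6,"z": -0.1,"turn": -0.2,"grip": 0},
    {"x": -0.7,"y": 6.4,"z": -0.1,"turn": -0.3,"grip": 0},
    {"x": -0.6,"y": 7.2,"z": -0.1,"turn": -0.4,"grip": 0},
    {"x": -0.5,"y": 7.9,"z": -0.1,"turn": -0.5,"grip": 0},
    {"x": -0.3,"y": 8.7,"z": -0.1,"turn": -0.6,"grip": 0},
    {"x": -0.1,"y": 9.4,"z": -0.1,"turn": -0.7,"grip": 0},
    {"x": 0.3,"y": 10.1,"z": -0.1,"turn": -0.8,"grip": 0},
  ],
)

```text
clock: 9.85
tcp_pos: [0.5374, -0.0641, 0.1239]
tcp_rot: [[-0.667, 0.745, -0.003], [0.745, 0.667, -0.0], [0.002, -0.002, -1.0]]
contact_force: [-5.4, -3.0, -0.1]
opening: 0.0002
grasp_force: 3.0
```

Run:
```python
from h import *
s=ctrl.get_state();R=np.array(s['tcp_rot']);p=np.array(s['tcp_pos']);print(p,s['joint_positions'],s['contact_force'])
iso=np.array([.504,.0086])
for a in np.arange(.8,1.75,.1):
  th=-.07-np.pi/2+a;u=np.array([np.cos(th),np.sin(th)]);n=np.array([-u[1],u[0]])
  q=iso+.075*u-.024*n;print(round(a,2),q.round(3),(R.T@(np.r_[q,p[2]]-p)*100).round(1))
```

```text
[ 0.53742197 -0.06413701  0.12386063] [-0.27322841  0.30742842 -0.22094668  1.04505337 -0.00119521  0.56754   ] [-5.37610117 -3.03244684 -0.08085378]
0.8 [ 0.536 -0.063] [ 0.1 -0.   0. ]
0.9 [ 0.543 -0.06 ] [-0.1  0.7 -0. ]
1.0 [ 0.55  -0.055] [-0.2  1.5 -0. ]
1.1 [ 0.556 -0.051] [-0.2  2.3 -0. ]
1.2 [ 0.562 -0.045] [-0.2  3.1 -0. ]
1.3 [ 0.567 -0.039] [-0.1  3.8 -0. ]
1.4 [ 0.571 -0.033] [ 0.1  4.6 -0. ]
1.5 [ 0.575 -0.026] [ 0.4  5.4 -0. ]
1.6 [ 0.578 -0.018] [ 0.7  6.1 -0. ]
1.7 [ 0.58  -0.011] [ 1.1  6.7 -0. ]
```

Contact force of 6 N matches 0.4 N m, so the lever is turning.

>>> move_arm(
  increments=[
    {"x": -0.1,"y": 0.7,"z": 0,"turn": -0.1,"grip": 0},
    {"x": -0.2,"y": 1.5,"z": 0,"turn": -0.2,"grip": 0},
    {"x": -0.2,"y": 2.3,"z": 0,"turn": -0.3,"grip": 0},
    {"x": -0.2,"y": 3.1,"z": 0,"turn": -0.4,"grip": 0},
    {"x": -0.1,"y": 3.8,"z": 0,"turn": -0.5,"grip": 0},
    {"x": 0.1,"y": 4.6,"z": 0,"turn": -0.6,"grip": 0},
    {"x": 0.4,"y": 5.4,"z": 0,"turn": -0.7,"grip": 0},
  ],
)

```text
clock: 10.55
tcp_pos: [0.5767, -0.0263, 0.1241]
tcp_rot: [[-0.99, 0.141, 0.0], [0.141, 0.99, -0.002], [-0.001, -0.002, -1.0]]
contact_force: [2.4, -6.5, -3.0]
opening: 0.0
grasp_force: 3.2
```

Run:
```python
from h import *
iso=np.array([.504,.0086])
s=ctrl.get_state();R=np.array(s['tcp_rot']);p=np.array(s['tcp_pos'])
for a in [1.5,1.57,1.6,1.65,1.7]:
  th=-.07-np.pi/2+a;u=np.array([np.cos(th),np.sin(th)]);n=np.array([-u[1],u[0]])
  q=iso+.075*u-.024*n;print(round(a,2),q.round(3),(R.T@(np.r_[q,p[2]]-p)*100).round(2))
```

```text
1.5 [ 0.575 -0.026] [ 0.19  0.03 -0.  ]
1.57 [ 0.577 -0.021] [ 0.04  0.56 -0.  ]
1.6 [ 0.578 -0.018] [-0.01  0.79 -0.  ]
1.65 [ 0.579 -0.015] [-0.08  1.18 -0.  ]
1.7 [ 0.58  -0.011] [-0.14  1.57 -0.  ]
```

>>> move_arm(
  increments=[
    {"x": 0.0,"y": 0.4,"z": 0,"turn": -0.05,"grip": 0},
    {"x": 0,"y": 0.6,"z": 0,"turn": -0.07,"grip": 0},
    {"x": 0,"y": 0.8,"z": 0,"turn": -0.07,"grip": 0},
    {"x": 0,"y": 0.8,"z": 0,"turn": -0.07,"grip": 0},
  ],
)

```text
clock: 10.95
tcp_pos: [0.5782, -0.018, 0.1244]
tcp_rot: [[-0.997, 0.075, 0.002], [0.075, 0.997, -0.002], [-0.002, -0.002, -1.0]]
contact_force: [3.2, -4.0, -0.5]
opening: 0.0
grasp_force: 2.1
```

>>> move_arm(
  increments=[
    {"x": 0.0,"y": 0.2,"z": 0,"turn": 0,"grip": 0},
    {"x": 0,"y": 0.4,"z": 0,"turn": 0,"grip": 0},
    {"x": 0,"y": 0.4,"z": 0,"turn": 0,"grip": 0},
  ],
)

```text
clock: 11.25
tcp_pos: [0.5783, -0.0169, 0.1245]
tcp_rot: [[-0.997, 0.077, 0.001], [0.077, 0.997, -0.008], [-0.002, -0.007, -1.0]]
contact_force: [0.8, -20.0, -2.9]
opening: -0.0
grasp_force: 9.8
```

The force jumped to 20 N within 1 mm, so the lever is on its stop. I back off and look at the dial.

>>> move_arm(
  increments=[
    {"x": 0.0,"y": -2,"z": 0,"turn": 0,"grip": 0},
    {"x": 0,"y": -5,"z": 0,"turn": 0,"grip": 0},
    {"x": 1,"y": -9,"z": 0,"turn": 0,"grip": 0},
    {"x": 1,"y": -12,"z": -3,"turn": 0.15,"grip": 0},
    {"x": 0,"y": -13,"z": -7,"turn": 0.3,"grip": 0},
    {"x": -2,"y": -13,"z": -11,"turn": 0.45,"grip": 0},
    {"x": -4,"y": -13,"z": -13,"turn": 0.6,"grip": 0},
    {"x": -6,"y": -13,"z": -13,"turn": 0.75,"grip": 0},
    {"x": -6,"y": -13,"z": -13,"turn": 0.9,"grip": 0},
    {"x": -6,"y": -13,"z": -13,"turn": 1.05,"grip": 0},
  ],
)

```text
clock: 12.25
tcp_pos: [0.6281, -0.1472, 0.254]
tcp_rot: [[-0.426, 0.905, -0.0], [0.905, 0.426, 0.0], [0.0, -0.0, -1.0]]
contact_force: [-1.0, 0.2, 0.4]
opening: 0.0002
grasp_force: 0.0
```

>>> move_arm(
  increments=[
    {"x": 0,"y": 0,"z": 0,"turn": 0.15,"grip": 0},
    {"x": 0,"y": 0,"z": 0,"turn": 0.3,"grip": 0},
    {"x": 0,"y": 0,"z": 0,"turn": 0.45,"grip": 0},
    {"x": 0,"y": 0,"z": 0,"turn": 0.5,"grip": 0},
    {"x": 0,"y": 0,"z": 0,"turn": 0.5,"grip": 0},
  ],
)

```text
clock: 12.75
tcp_pos: [0.6277, -0.1472, 0.2542]
tcp_rot: [[0.054, 0.999, 0.0], [0.999, -0.054, 0.0], [0.0, 0.0, -1.0]]
contact_force: [-0.7, -0.2, -0.3]
opening: 0.0
grasp_force: 0.0
```

Run:
```python
from h import *
import pickle
w=grab('wrist');s=grab('scene');pickle.dump((w,s),open('F4.pkl','wb'))
print(np.round(w['extrinsics'],3).tolist(),ctrl.get_state()['tcp_pos'])
ex,ey=np.array([.9975,-.07,0]),np.array([.07,.9975,0]);O=np.array([.713,-.0068,.085])
n=-np.sin(.698)*ey+np.cos(.698)*np.array([0,0,1]);d=-np.cos(.698)*ey-np.sin(.698)*np.array([0,0,1])
G=O+.064*n;print('G',G,proj(w,G,True),proj(s,G))
uw=proj(w,G,True).astype(int)
b=s['color'][210:350,290:400]
cv2.imwrite('pics/c4.png',np.hstack([w['color'][:, :],cv2.resize(b,(150,191))[:0].reshape(0,0,3) if 0 else np.zeros((480,0,3),np.uint8)]))
```

```text
[[0.999, -0.054, -0.001, -0.635], [-0.05, -0.944, 0.326, -0.155], [-0.019, -0.326, -0.945, 0.358], [0.0, 0.0, 0.0, 1.0]] [ 0.62769895 -0.14739905  0.2539005 ]
G [ 0.71012076 -0.04782912  0.13403226] [431.55279777  92.19306377] [333.028457   289.86441327]
```

View pics/c4.png

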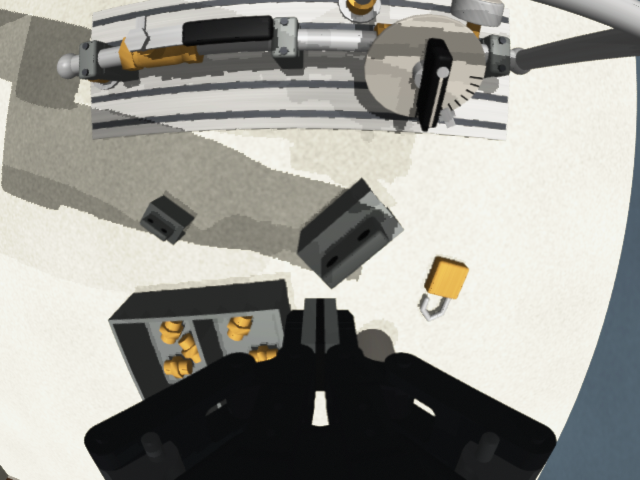

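The lever lies in line with the pipe, with its black grip at (228,32). The regulator handle at (433,85) is still near 0. Next is a crop of the dial from both views.

Run:
```python
from h import *
import pickle
w,s=pickle.load(open('F4.pkl','rb'))
a=cv2.resize(w['color'][0:150,355:505],(600,600)[::1],interpolation=cv2.INTER_CUBIC)[:, :400] if 0 else cv2.resize(w['color'][5:145,360:500],(480,480),interpolation=cv2.INTER_CUBIC)
b=cv2.resize(s['color'][250:340,305:375],(315,405),interpolation=cv2.INTER_CUBIC);b=np.vstack([np.clip(b*1.5,0,255).astype(np.uint8),np.zeros((75,315,3),np.uint8)])
cv2.imwrite('pics/c5.png',np.hstack([a,b]))
t=pickle.load(open('F0.pkl','rb'))['top'];print('spray top',onz(t,466,224,.15))
```

```text
spray top [ 0.68014411 -0.33360951  0.15      ]
```

View pics/c5.png

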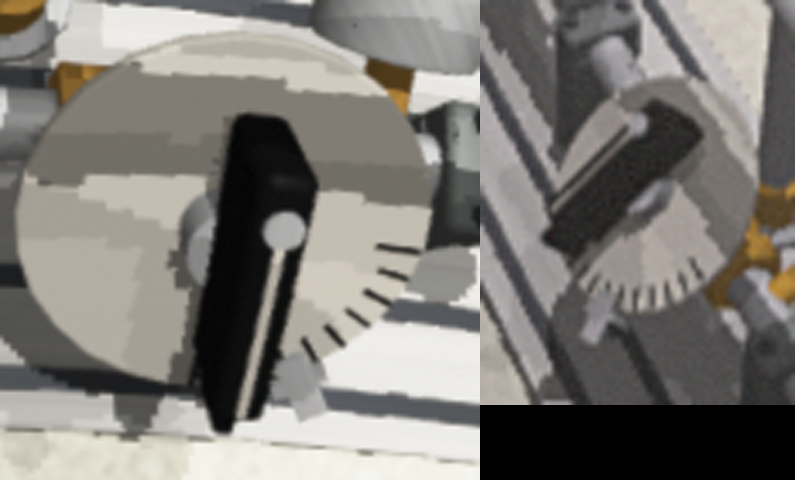

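```bash
cat >> h.py <<'E'
ex,ey,ez=np.array([.9975,-.07,0]),np.array([.07,.9975,0]),np.array([0,0,1.])
O=np.array([.713,-.0068,.085])
n=-np.sin(.698)*ey+np.cos(.698)*ez;dd=-np.cos(.698)*ey-np.sin(.698)*ez
def dial(f,u,v,h,fish=True,O=O):
    o,d=ray(f,u,v,fish);c=O+h*n;p=o+d*((c-o)@n)/(d@n);q=p-c
    return q@ex*1000,q@dd*1000   # x right(+x rig), d down slope; angle=atan2(x,d)
E
python3 - <<'E'
from h import *
import pickle
w,s=pickle.load(open('F4.pkl','rb'))
W=lambda u,v,h:np.array(dial(w,360+u/3.4286,5+v/3.4286,h))
S=lambda u,v,h:np.array(dial(s,305+u/4.5,250+v/4.5,h,False))
def sh(l,x): print(l,x.round(1),'r',np.hypot(*x).round(1),'ang',np.degrees(np.arctan2(*x)).round(1))
for p in[(17,210),(30,155),(100,65),(240,33),(350,65),(60,305),(110,355),(25,260)]: sh('rim',W(*p,40))
for p in[(398,248),(392,272),(378,296),(358,318),(335,335),(308,350)]: sh('tick',W(*p,40))
for p in[(293,360),(303,385),(312,417)]: sh('tab',W(*p,42))
sh('screw',W(284,231,74));sh('nose top',W(243,415,74));sh('nosetip',W(235,428,74))
for p in[(600-480,300),(590-480,332)]: sh('tabS',S(*p,42))
sh('screwS',S(637-480,124,74));sh('lineS',S(553-480,205,74))
E
```

```text
rim [ -5411.6 -24837.9] r 25420.6 ang -167.7
rim [ -5654.5 -22483.6] r 23183.7 ang -165.9
rim [ -7637.5 -18716.9] r 20215.1 ang -157.8
rim [-12106.3 -16938.1] r 20819.8 ang -144.4
rim [-16128.6 -17537. ] r 23826.0 ang -137.4
rim [ -7446.5 -29061.8] r 30000.7 ang -165.6
rim [ -9724.6 -31388.8] r 32860.7 ang -162.8
rim [ -5909.1 -27043.8] r 27681.8 ang -167.7
tick [-20001.7 -24858.8] r 31906.5 ang -141.2
tick [-20094.9 -26004.3] r 32863.8 ang -142.3
tick [-19864.8 -27229.1] r 33705.1 ang -143.9
tick [-19354.1 -28419.1] r 34383.6 ang -145.7
tick [-18638.8 -29396.2] r 34807.2 ang -147.6
tick [-17719.9 -30302. ] r 35102.8 ang -149.7
tab [-18090.8 -32440.8] r 37144.1 ang -150.9
tab [-18898.  -33764.5] r 38693.4 ang -150.8
tab [-19809.6 -35548.4] r 40695.3 ang -150.9
screw [-28419.6 -45842.1] r 53936.8 ang -148.2
nose top [-29315.4 -63105. ] r 69581.9 ang -155.1
nosetip [-28988.7 -64519.1] r 70732.3 ang -155.8
tabS [ 27970.2 -18194.7] r 33367.3 ang 123.0
tabS [ 27457. -18856.] r 33308.2 ang 124.5
screwS [ 55100.5 -26248.4] r 61033.2 ang 115.5
lineS [ 54956.2 -31894.8] r 63541.1 ang 120.1
```

h given in mm; fix to metres.

```bash
sed -i 's/c=O+h\*n;/c=O+h*n*1e-3;/' h.py
python3 - <<'E'
from h import *
import pickle
w,s=pickle.load(open('F4.pkl','rb'))
W=lambda u,v,h:np.array(dial(w,360+u/3.4286,5+v/3.4286,h))
S=lambda u,v,h:np.array(dial(s,305+u/4.5,250+v/4.5,h,False))
def sh(l,x): print(l,x.round(1),'r',np.hypot(*x).round(1),'ang',np.degrees(np.arctan2(*x)).round(1))
for p in[(17,210),(30,155),(100,65),(240,33),(350,65),(60,305),(110,355),(25,260)]: sh('rim',W(*p,40))
for p in[(398,248),(392,272),(378,296),(358,318),(335,335),(308,350)]: sh('tick',W(*p,40))
for p in[(293,360),(303,385),(312,417)]: sh('tab',W(*p,42))
sh('screw',W(284,231,74));sh('nose top',W(243,415,74));sh('nosetip',W(235,428,74))
for p in[(600-480,300),(590-480,332)]: sh('tabS',S(*p,42))
sh('screwS',S(637-480,124,74));sh('lineS',S(553-480,205,74))
E
```

```text
rim [-44.8  -2.2] r 44.8 ang -92.8
rim [-43.4 -15.9] r 46.2 ang -110.2
rim [-31.8 -38. ] r 49.5 ang -140.1
rim [ -5.6 -48.4] r 48.7 ang -173.4
rim [ 17.9 -44.9] r 48.3 ang 158.2
rim [-32.9  22.5] r 39.9 ang -55.6
rim [-19.6  36.2] r 41.1 ang -28.4
rim [-41.9  10.7] r 43.2 ang -75.6
tick [40.6 -2. ] r 40.6 ang 92.9
tick [41.1  4.7] r 41.4 ang 83.5
tick [39.8 11.8] r 41.5 ang 73.4
tick [36.8 18.8] r 41.3 ang 62.9
tick [32.6 24.5] r 40.8 ang 53.1
tick [27.2 29.8] r 40.4 ang 42.4
tab [23.5 31.7] r 39.4 ang 36.5
tab [27.9 39. ] r 48.0 ang 35.6
tab [33.  48.9] r 58.9 ang 34.0
screw [  0.3 -23.6] r 23.6 ang 179.3
nose top [ 2.7 22.8] r 23.0 ang 6.7
nosetip [ 1.8 26.6] r 26.7 ang 3.9
tabS [22.8 34.8] r 41.5 ang 33.2
tabS [30.3 44.5] r 53.8 ang 34.3
screwS [ -1.6 -25. ] r 25.1 ang -176.4
lineS [-0.4 19.3] r 19.3 ang -1.3
```

Run:
```python
from h import *
import pickle
w,s=pickle.load(open('F4.pkl','rb'))
E=np.array(w['extrinsics']);print('cam',-E[:3,:3].T@E[:3,3],'axis',E[2,:3])
O2=O-.003*dd
for a in (0,.1):
  hx=np.cos(a)*dd+np.sin(a)*ex;hy=np.cross(n,hx)
  for x in(-33,28,38):
    for h in (46,74):
      q=[((proj(w,O2+1e-3*(h*n+x*hx+y*hy),True)-[360,5])*3.4286).round(0).tolist() for y in((-6,6) if x<38 else (0,))]
      print(a,x,h,q)
  print('axis top',((proj(w,O2+.074*n,True)-[360,5])*3.4286).round(0),((proj(w,O2+.040*n,True)-[360,5])*3.4286).round(0))
```

```text
cam [ 0.63279892 -0.06406049  0.38787961] axis [-0.01875225 -0.32588593 -0.9452231 ]
0 -33 46 [[233.0, 100.0], [292.0, 108.0]]
0 -33 74 [[266.0, 172.0], [329.0, 180.0]]
0 28 46 [[180.0, 338.0], [231.0, 342.0]]
0 28 74 [[201.0, 420.0], [256.0, 424.0]]
0 38 46 [[197.0, 373.0]]
0 38 74 [[218.0, 456.0]]
axis top [259. 317.] [225. 223.]
0.1 -33 46 [[217.0, 102.0], [276.0, 104.0]]
0.1 -33 74 [[247.0, 173.0], [312.0, 175.0]]
0.1 28 46 [[192.0, 340.0], [244.0, 340.0]]
0.1 28 74 [[214.0, 422.0], [269.0, 422.0]]
0.1 38 46 [[213.0, 374.0]]
0.1 38 74 [[235.0, 457.0]]
axis top [259. 317.] [225. 223.]
```

Run:
```python
from h import *
import pickle
w,s=pickle.load(open('F4.pkl','rb'))
print('big cover',[onz(w,u,v,.1,True).round(3) for u,v in((365,182),(402,230),(335,287),(300,245))])
inc([.670,-.0835,.254],-.07);inc([.670,-.0835,.124],-.07)
```

```text
big cover [array([ 0.665, -0.116,  0.1  ]), array([ 0.695, -0.157,  0.1  ]), array([ 0.638, -0.206,  0.1  ]), array([ 0.611, -0.166,  0.1  ])]
xyz cm [ 6.6   3.89 -0.01] turn 0.018
xyz cm [ 6.6   3.89 12.99] turn 0.018
```

The wrist camera sits on the tool's +x side and would meet the return pipe, so I make a half turn first to put it on the −y side.

>>> move_arm(
  increments=[
    {"x": 0,"y": 0,"z": 0,"turn": -0.15,"grip": 0},
    {"x": 0,"y": 0,"z": 0,"turn": -0.3,"grip": 0},
    {"x": 0,"y": 0,"z": 0,"turn": -0.45,"grip": 0},
    {"x": 0,"y": 0,"z": 0,"turn": -0.6,"grip": 0},
    {"x": 0,"y": 0,"z": 0,"turn": -0.75,"grip": 0},
    {"x": 0,"y": 0,"z": 0,"turn": -0.9,"grip": 0},
    {"x": 0,"y": 0,"z": 0,"turn": -1.05,"grip": 0},
    {"x": 0,"y": 0,"z": 0,"turn": -1.2,"grip": 0},
    {"x": 0,"y": 0,"z": 0,"turn": -1.35,"grip": 0},
    {"x": 0,"y": 0,"z": 0,"turn": -1.5,"grip": 0},
  ],
)

```text
clock: 13.85
tcp_pos: [0.6277, -0.1476, 0.2536]
tcp_rot: [[-0.993, 0.116, -0.0], [0.116, 0.993, 0.0], [0.0, 0.0, -1.0]]
contact_force: [0.7, 0.3, 0.7]
opening: -0.0003
grasp_force: 0.0
```

>>> move_arm(
  increments=[
    {"x": 0,"y": 0,"z": 0,"turn": -0.15,"grip": 0},
    {"x": 0,"y": 0,"z": 0,"turn": -0.3,"grip": 0},
    {"x": 0,"y": 0,"z": 0,"turn": -0.45,"grip": 0},
    {"x": 0,"y": 0,"z": 0,"turn": -0.6,"grip": 0},
    {"x": 0,"y": 0,"z": 0,"turn": -0.75,"grip": 0},
    {"x": 0,"y": 0,"z": 0,"turn": -0.9,"grip": 0},
    {"x": 0,"y": 0,"z": 0,"turn": -1.05,"grip": 0},
    {"x": 0,"y": 0,"z": 0,"turn": -1.2,"grip": 0},
    {"x": 0,"y": 0,"z": 0,"turn": -1.35,"grip": 0},
    {"x": 0,"y": 0,"z": 0,"turn": -1.5,"grip": 0},
  ],
)

```text
clock: 14.85
tcp_pos: [0.6277, -0.1476, 0.2536]
tcp_rot: [[-0.187, -0.982, -0.0], [-0.982, 0.187, 0.0], [-0.0, 0.0, -1.0]]
contact_force: [-0.7, 0.5, -0.6]
opening: -0.0
grasp_force: 0.0
```

Run:
```python
from h import *
s=ctrl.get_state();print(np.round(s['joint_positions'],2),s['tcp_pos'],s['clock'])
inc([.670,-.0835,.254],-.07);inc([.670,-.0835,.124],-.07)
f=grab('wrist');E=np.array(f['extrinsics']);print('cam',-E[:3,:3].T@E[:3,3])
```

```text
[-0.36  0.42  0.3   1.44  0.   -1.74] [ 0.62765647 -0.14762205  0.25359257] 14.85
xyz cm [-7.09 -2.96 -0.04] turn -0.118
xyz cm [-7.09 -2.97 12.96] turn -0.118
cam [ 0.61260789 -0.23098327  0.38726103]
```

>>> move_arm(
  increments=[
    {"x": -3.5,"y": -1.5,"z": 0,"turn": -0.1,"grip": 0},
    {"x": -7.1,"y": -3,"z": 0,"turn": -0.12,"grip": 0},
    {"x": -7.1,"y": -3,"z": 0,"turn": -0.12,"grip": 0},
    {"x": -7.1,"y": -3,"z": 4,"turn": -0.12,"grip": 0},
    {"x": -7.1,"y": -3,"z": 8,"turn": -0.12,"grip": 0},
    {"x": -7.1,"y": -3,"z": 11,"turn": -0.12,"grip": 0},
    {"x": -7.1,"y": -3,"z": 13,"turn": -0.12,"grip": 0},
    {"x": -7.1,"y": -3,"z": 13,"turn": -0.12,"grip": 0},
  ],
)

```text
clock: 15.7
tcp_pos: [0.6693, -0.0839, 0.1204]
tcp_rot: [[-0.077, -0.997, -0.005], [-0.997, 0.077, 0.001], [-0.001, 0.005, -1.0]]
contact_force: [0.0, -0.3, -0.2]
opening: -0.0
grasp_force: 0.0
```

Run:
```python
from h import *
s=ctrl.get_state();print(s['tcp_pos'],s['contact_force'])
inc([.698,-.0835,.124],-.07)
```

```text
[ 0.66927425 -0.08386271  0.12036895] [ 0.03520204 -0.29460056 -0.23097026]
xyz cm [-0.26 -2.86 -0.38] turn -0.007
```

Now the push along +x (tool −y), in small steps.

>>> move_arm(
  increments=[
    {"x": -0.2,"y": -1,"z": -0.3,"turn": 0,"grip": 0},
    {"x": -0.2,"y": -1.5,"z": -0.3,"turn": 0,"grip": 0},
    {"x": -0.2,"y": -2,"z": -0.3,"turn": 0,"grip": 0},
    {"x": -0.2,"y": -2.4,"z": -0.3,"turn": 0,"grip": 0},
    {"x": -0.2,"y": -2.8,"z": -0.3,"turn": 0,"grip": 0},
    {"x": -0.2,"y": -2.8,"z": -0.3,"turn": 0,"grip": 0},
  ],
)

```text
clock: 16.3
tcp_pos: [0.6994, -0.0842, 0.1262]
tcp_rot: [[-0.076, -0.997, 0.0], [-0.997, 0.076, -0.0], [0.0, -0.0, -1.0]]
contact_force: [-0.0, -1.4, 0.7]
opening: -0.0003
grasp_force: 0.0
```

Run:
```python
from h import *
import pickle
w=grab('wrist');s=grab('scene');pickle.dump((w,s),open('F6.pkl','wb'))
g=proj(w,O+.05*n,True);print(g)
x,y=int(g[0]),int(g[1]);x0=max(0,min(x-100,440));y0=max(0,min(y-100,280))
print(x0,y0)
a=cv2.resize(w['color'][y0:y0+200,x0:x0+200],(480,480),interpolation=cv2.INTER_CUBIC)
b=cv2.resize(s['color'][250:340,305:375],(315,405),interpolation=cv2.INTER_CUBIC);b=np.vstack([np.clip(b*1.5,0,255).astype(np.uint8),np.zeros((75,315,3),np.uint8)])
cv2.imwrite('pics/c6.png',np.hstack([a,b]))
```

```text
[304.69810237 401.91292058]
204 280
```

View pics/c6.png

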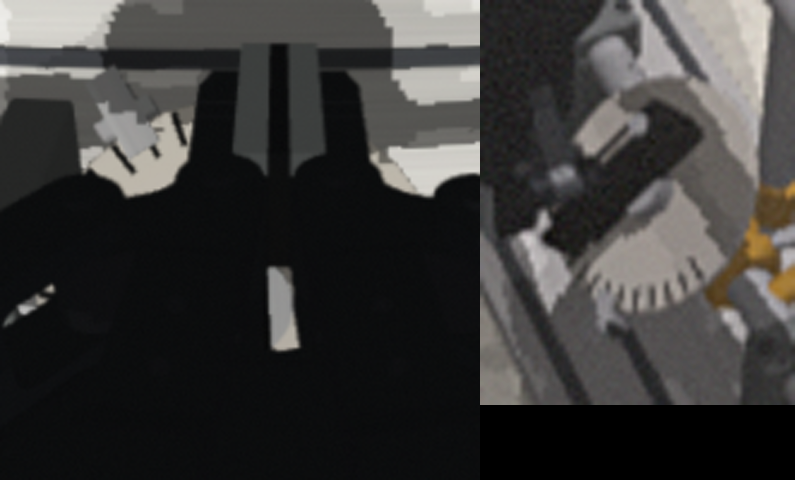

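There was no contact and the handle (scene crop, around (620,180)) has not moved. The fingertips passed just short of the bar's end, so I back off, shift 8 mm inward and push again.

>>> move_arm(
  increments=[
    {"x": 0,"y": 1.5,"z": 0,"turn": 0,"grip": 0},
    {"x": 0,"y": 3,"z": 0.1,"turn": 0,"grip": 0},
    {"x": -0.5,"y": 3,"z": 0.2,"turn": 0,"grip": 0},
    {"x": -0.9,"y": 3,"z": 0.2,"turn": 0,"grip": 0},
    {"x": -0.9,"y": 2,"z": 0.2,"turn": 0,"grip": 0},
    {"x": -0.9,"y": 1.5,"z": 0.2,"turn": 0,"grip": 0},
    {"x": -0.9,"y": 1,"z": 0.2,"turn": 0,"grip": 0},
    {"x": -0.9,"y": 0.8,"z": 0.2,"turn": 0,"grip": 0},
  ],
)

```text
clock: 17.2
tcp_pos: [0.6913, -0.0746, 0.1236]
tcp_rot: [[-0.076, -0.997, -0.003], [-0.997, 0.076, 0.0], [-0.0, 0.003, -1.0]]
contact_force: [-9.0, 1.2, 3.2]
opening: -0.0
grasp_force: 4.2
```

>>> move_arm(
  increments=[
    {"x": 0,"y": -0.3,"z": 0,"turn": 0,"grip": 0},
    {"x": 0,"y": -0.5,"z": 0,"turn": 0,"grip": 0},
  ],
)

```text
clock: 17.4
tcp_pos: [0.6953, -0.0751, 0.1235]
tcp_rot: [[-0.076, -0.997, -0.005], [-0.997, 0.076, 0.0], [0.0, 0.005, -1.0]]
contact_force: [-9.3, -0.5, 2.7]
opening: -0.0
grasp_force: 4.7
```

>>> move_arm(
  increments=[
    {"x": 0,"y": -0.2,"z": 0,"turn": 0,"grip": 0},
    {"x": 0,"y": -0.3,"z": 0,"turn": 0,"grip": 0},
    {"x": 0,"y": -0.3,"z": 0,"turn": 0,"grip": 0},
    {"x": 0,"y": 1,"z": 0,"turn": 0,"grip": 0},
    {"x": 1,"y": 3,"z": 0,"turn": 0,"grip": 0},
    {"x": 2,"y": 4.5,"z": -3,"turn": 0,"grip": 0},
    {"x": 4,"y": 4.5,"z": -7,"turn": 0,"grip": 0},
    {"x": 4,"y": 4.5,"z": -10,"turn": 0,"grip": 0},
    {"x": 4,"y": 4.5,"z": -10,"turn": 0,"grip": 0},
  ],
)

```text
clock: 18.3
tcp_pos: [0.6505, -0.1127, 0.2291]
tcp_rot: [[-0.077, -0.997, 0.007], [-0.997, 0.077, -0.002], [0.002, -0.007, -1.0]]
contact_force: [0.4, 0.9, 0.4]
opening: -0.0002
grasp_force: 0.0
```

Run:
```python
from h import *
import pickle
w=grab('wrist');s=grab('scene');pickle.dump((w,s),open('F7.pkl','wb'))
g=proj(w,O+.05*n,True);print(g,ctrl.get_state()['tcp_pos'])
x,y=int(g[0]),int(g[1]);x0=max(0,min(x-70,500));y0=max(0,min(y-70,340));print(x0,y0)
a=cv2.resize(w['color'][y0:y0+140,x0:x0+140],(480,480),interpolation=cv2.INTER_CUBIC)
b=cv2.resize(s['color'][250:340,305:375],(315,405),interpolation=cv2.INTER_CUBIC);b=np.vstack([np.clip(b*1.5,0,255).astype(np.uint8),np.zeros((75,315,3),np.uint8)])
cv2.imwrite('pics/c7.png',np.hstack([a,b]))
```

```text
[251.38617146 339.01188671] [ 0.6493317  -0.11173872  0.2245699 ]
181 269
```

View pics/c7.png

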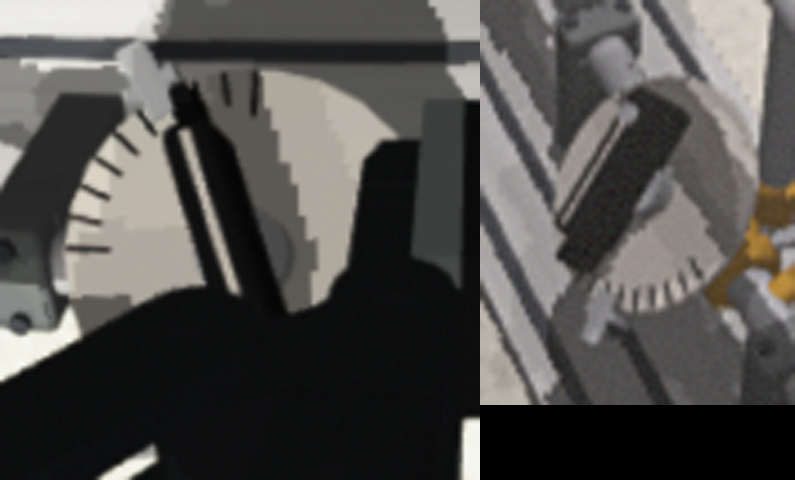

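```bash
cat > m.py <<'E'
from h import *
import pickle,sys
w,s=pickle.load(open('F7.pkl','rb'))
O2=O-.003*dd
W=lambda p,h:np.array(dial(w,181+p[0]/3.4286,269+p[1]/3.4286,h,O=O2))
def sh(l,x): print(l,x.round(1),'r',np.hypot(*x).round(1),'ang',np.degrees(np.arctan2(*x)).round(1))
for p in[(88,249),(95,221),(94,190),(108,163),(126,143),(146,120),(225,88),(255,92)]: sh('tick',W(p,40))
for p in[(135,47),(148,82),(158,110)]: sh('tab',W(p,42))
a,b=W((183,135),74),W((237,290),74);sh('line',a-b);sh('a',a);sh('b',b)
E
python3 m.py
```

```text
tick [39.7  0.3] r 39.7 ang 89.6
tick [38.3  7.2] r 39.0 ang 79.3
tick [39.1 14.8] r 41.8 ang 69.2
tick [35.9 21.6] r 41.9 ang 59.0
tick [31.6 26.7] r 41.4 ang 49.8
tick [26.9 32.6] r 42.3 ang 39.6
tick [ 7.5 41. ] r 41.7 ang 10.4
tick [ 0.1 40.1] r 40.1 ang 0.1
tab [30.5 50.4] r 58.9 ang 31.2
tab [26.5 41.7] r 49.4 ang 32.5
tab [23.5 34.7] r 41.9 ang 34.1
line [13.1 32.8] r 35.3 ang 21.8
a [ 9.  22.8] r 24.5 ang 21.6
b [ -4.1 -10. ] r 10.8 ang -157.9
```

The dial ticks read within 1° of their true angles. The tab is at about 32.9° (0.57 rad) and the pointer at 21.7°, so it needs about 11° more.

```bash
cat > ptr.py <<'E'
from h import *
import pickle
O2=O-.003*dd
def ptr(w):
    g=cv2.cvtColor(w['color'],cv2.COLOR_BGR2GRAY).astype(np.float32);out=[]
    A=np.arange(10,55,.5)
    for r in range(8,23,2):
        P=np.array([proj(w,O2+1e-3*(74*n+r*(np.cos(a)*dd+np.sin(a)*ex)),True) for a in np.radians(A)],np.float32)
        v=cv2.remap(g,P[None,:,0],P[None,:,1],cv2.INTER_LINEAR)[0]
        # bright stripe with dark on both sides (3.5 mm away)
        k=max(1,int(np.degrees(3.0/r)/.5));sc=[min(v[i]-v[i-k],v[i]-v[i+k]) if k<=i<len(v)-k else -99 for i in range(len(v))]
        i=int(np.argmax(sc));out.append((r,A[i],round(float(sc[i]))))
    return out
E
python3 - <<'E'
from ptr import *
print(ptr(pickle.load(open('F7.pkl','rb'))[0]))
inc([.680,-.076,.2245],-.07);inc([.680,-.0755,.1235],-.07)
E
```

```text
[(8, np.float64(31.0), 55), (10, np.float64(27.0), 106), (12, np.float64(24.0), 158), (14, np.float64(22.0), 158), (16, np.float64(21.5), 159), (18, np.float64(22.0), 159), (20, np.float64(22.0), 157), (22, np.float64(20.5), 153)]
xyz cm [-3.8  -2.79  0.01] turn -0.006
xyz cm [-3.85 -2.77 10.11] turn -0.006
```

>>> move_arm(
  increments=[
    {"x": -2,"y": -1.4,"z": 0,"turn": 0,"grip": 0},
    {"x": -3.8,"y": -2.8,"z": 2,"turn": 0,"grip": 0},
    {"x": -3.8,"y": -2.8,"z": 6,"turn": 0,"grip": 0},
    {"x": -3.8,"y": -2.8,"z": 9,"turn": 0,"grip": 0},
    {"x": -3.8,"y": -2.8,"z": 10,"turn": 0,"grip": 0},
    {"x": -3.8,"y": -2.8,"z": 10,"turn": 0,"grip": 0},
  ],
)

```text
clock: 19.0
tcp_pos: [0.6787, -0.0753, 0.1219]
tcp_rot: [[-0.075, -0.997, -0.004], [-0.997, 0.075, 0.001], [-0.001, 0.004, -1.0]]
contact_force: [-0.5, 0.1, 0.2]
opening: 0.0002
grasp_force: 0.0
```

>>> move_arm(
  increments=[
    {"x": 0,"y": -0.8,"z": 0,"turn": 0,"grip": 0},
    {"x": 0,"y": -1.4,"z": 0,"turn": 0,"grip": 0},
    {"x": 0,"y": -1.7,"z": 0,"turn": 0,"grip": 0},
    {"x": 0,"y": -1.7,"z": 0,"turn": 0,"grip": 0},
  ],
)

```text
clock: 19.4
tcp_pos: [0.6974, -0.0771, 0.125]
tcp_rot: [[-0.076, -0.997, 0.001], [-0.997, 0.076, -0.0], [0.0, -0.001, -1.0]]
contact_force: [0.0, -0.3, 0.5]
opening: 0.0
grasp_force: 0.0
```

>>> move_arm(
  increments=[
    {"x": -0.15,"y": -0.1,"z": 0,"turn": 0,"grip": 0},
    {"x": -0.15,"y": -0.2,"z": 0,"turn": 0,"grip": 0},
    {"x": -0.15,"y": -0.2,"z": 0,"turn": 0,"grip": 0},
  ],
)

```text
clock: 19.7
tcp_pos: [0.6982, -0.0757, 0.1244]
tcp_rot: [[-0.076, -0.997, -0.001], [-0.997, 0.076, -0.0], [0.0, 0.001, -1.0]]
contact_force: [-3.6, -1.3, 2.2]
opening: 0.0005
grasp_force: 1.9
```

>>> move_arm(
  increments=[
    {"x": 0,"y": -0.15,"z": 0,"turn": 0,"grip": 0},
    {"x": 0,"y": -0.25,"z": 0,"turn": 0,"grip": 0},
    {"x": 0,"y": -0.25,"z": 0,"turn": 0,"grip": 0},
  ],
)

```text
clock: 20.0
tcp_pos: [0.6999, -0.0758, 0.1243]
tcp_rot: [[-0.076, -0.997, -0.002], [-0.997, 0.076, -0.0], [0.0, 0.002, -1.0]]
contact_force: [-8.1, -0.9, 4.3]
opening: 0.0002
grasp_force: 4.0
```

>>> move_arm(
  increments=[
    {"x": 0,"y": 1,"z": 0,"turn": 0,"grip": 0},
    {"x": 1,"y": 3,"z": 0,"turn": 0,"grip": 0},
    {"x": 2,"y": 5,"z": -3,"turn": 0,"grip": 0},
    {"x": 4,"y": 5,"z": -7,"turn": 0,"grip": 0},
    {"x": 4,"y": 5,"z": -10,"turn": 0,"grip": 0},
    {"x": 4,"y": 5,"z": -10,"turn": 0,"grip": 0},
    {"x": 4,"y": 5,"z": -10,"turn": 0,"grip": 0},
  ],
)

```text
clock: 20.7
tcp_pos: [0.6486, -0.1119, 0.2248]
tcp_rot: [[-0.076, -0.997, 0.002], [-0.997, 0.076, -0.0], [-0.0, -0.002, -1.0]]
contact_force: [1.0, -0.3, -0.2]
opening: 0.0002
grasp_force: 0.0
```

Run:
```python
from ptr import *
w=grab('wrist');pickle.dump(w,open('F8.pkl','wb'));print(ptr(w))
```

```text
[(8, np.float64(31.0), 127), (10, np.float64(27.0), 150), (12, np.float64(25.5), 162), (14, np.float64(25.0), 160), (16, np.float64(25.0), 158), (18, np.float64(24.0), 151), (20, np.float64(23.0), 154), (22, np.float64(23.0), 155)]
```

Pointer at about 24.5°, so 8.5° to go.

```bash
python3 -c "
from h import *
inc([.682,-.077,.2245],-.07);inc([.690,-.0755,.1235],-.07)"
```

```text
xyz cm [-3.71 -3.11 -0.08] turn -0.005
xyz cm [-3.91 -3.89 10.02] turn -0.005
```

>>> move_arm(
  increments=[
    {"x": -2,"y": -1.4,"z": 0,"turn": 0,"grip": 0},
    {"x": -3.8,"y": -3,"z": 2,"turn": 0,"grip": 0},
    {"x": -3.8,"y": -3.3,"z": 6,"turn": 0,"grip": 0},
    {"x": -3.8,"y": -3.3,"z": 9,"turn": 0,"grip": 0},
    {"x": -3.8,"y": -3.3,"z": 10,"turn": 0,"grip": 0},
    {"x": -3.9,"y": -4.3,"z": 10,"turn": 0,"grip": 0},
    {"x": -4,"y": -4.8,"z": 10,"turn": 0,"grip": 0},
    {"x": -4,"y": -5.0,"z": 10,"turn": 0,"grip": 0},
    {"x": -4,"y": -5.0,"z": 10,"turn": 0,"grip": 0},
  ],
)

```text
clock: 21.65
tcp_pos: [0.6999, -0.0756, 0.1239]
tcp_rot: [[-0.075, -0.997, -0.003], [-0.997, 0.075, 0.0], [-0.0, 0.003, -1.0]]
contact_force: [-6.3, 0.7, -1.8]
opening: 0.0002
grasp_force: 2.5
```

>>> move_arm(
  increments=[
    {"x": 0,"y": -0.15,"z": 0,"turn": 0,"grip": 0},
    {"x": 0,"y": -0.3,"z": 0,"turn": 0,"grip": 0},
    {"x": 0,"y": -0.35,"z": 0,"turn": 0,"grip": 0},
    {"x": 0,"y": -0.35,"z": 0,"turn": 0,"grip": 0},
  ],
)

```text
clock: 22.05
tcp_pos: [0.703, -0.0759, 0.1242]
tcp_rot: [[-0.076, -0.997, -0.004], [-0.997, 0.076, 0.0], [-0.0, 0.004, -1.0]]
contact_force: [-7.4, 0.6, -1.1]
opening: -0.0003
grasp_force: 3.2
```

>>> move_arm(
  increments=[
    {"x": 0,"y": 1,"z": 0,"turn": 0,"grip": 0},
    {"x": 1,"y": 3,"z": 0,"turn": 0,"grip": 0},
    {"x": 2,"y": 5,"z": -3,"turn": 0,"grip": 0},
    {"x": 4,"y": 5,"z": -7,"turn": 0,"grip": 0},
    {"x": 4,"y": 5,"z": -10,"turn": 0,"grip": 0},
    {"x": 4,"y": 5,"z": -10,"turn": 0,"grip": 0},
    {"x": 4,"y": 5,"z": -10,"turn": 0,"grip": 0},
  ],
)

```text
clock: 22.75
tcp_pos: [0.652, -0.1123, 0.2255]
tcp_rot: [[-0.076, -0.997, 0.002], [-0.997, 0.076, -0.001], [0.0, -0.002, -1.0]]
contact_force: [-0.8, 0.3, -1.6]
opening: 0.0002
grasp_force: 0.0
```

Run:
```python
from ptr import *
w=grab('wrist');pickle.dump(w,open('F9.pkl','wb'));print(ptr(w))
```

```text
[(8, np.float64(32.0), 161), (10, np.float64(30.5), 162), (12, np.float64(29.5), 160), (14, np.float64(31.5), 161), (16, np.float64(31.0), 160), (18, np.float64(30.0), 159), (20, np.float64(30.0), 154), (22, np.float64(30.5), 154)]
```

Pointer at about 30.5°, already within tolerance. One small nudge of about 1 mm will centre it.

>>> move_arm(
  increments=[
    {"x": -2,"y": -1.4,"z": 0,"turn": 0,"grip": 0},
    {"x": -3.8,"y": -3,"z": 2,"turn": 0,"grip": 0},
    {"x": -3.8,"y": -3.3,"z": 6,"turn": 0,"grip": 0},
    {"x": -3.8,"y": -3.3,"z": 9,"turn": 0,"grip": 0},
    {"x": -3.8,"y": -3.3,"z": 10,"turn": 0,"grip": 0},
    {"x": -3.9,"y": -4.3,"z": 10,"turn": 0,"grip": 0},
    {"x": -4,"y": -4.8,"z": 10,"turn": 0,"grip": 0},
    {"x": -4,"y": -5.0,"z": 10,"turn": 0,"grip": 0},
    {"x": -4,"y": -5.0,"z": 10,"turn": 0,"grip": 0},
  ],
)

```text
clock: 23.7
tcp_pos: [0.7035, -0.076, 0.1241]
tcp_rot: [[-0.076, -0.997, -0.003], [-0.997, 0.076, 0.0], [0.0, 0.003, -1.0]]
contact_force: [-5.4, 0.7, -1.8]
opening: -0.0003
grasp_force: 2.4
```

>>> move_arm(
  increments=[
    {"x": 0,"y": -0.1,"z": 0,"turn": 0,"grip": 0},
    {"x": 0,"y": -0.1,"z": 0,"turn": 0,"grip": 0},
  ],
)

```text
clock: 23.9
tcp_pos: [0.7041, -0.0761, 0.1242]
tcp_rot: [[-0.076, -0.997, -0.003], [-0.997, 0.076, 0.0], [0.0, 0.003, -1.0]]
contact_force: [-7.9, -0.5, -1.5]
opening: 0.0001
grasp_force: 3.0
```

>>> move_arm(
  increments=[
    {"x": 0,"y": 1,"z": 0,"turn": 0,"grip": 0},
    {"x": 1,"y": 3,"z": 0,"turn": 0,"grip": 0},
    {"x": 2,"y": 5,"z": -3,"turn": 0,"grip": 0},
    {"x": 4,"y": 5,"z": -7,"turn": 0,"grip": 0},
    {"x": 4,"y": 5,"z": -10,"turn": 0,"grip": 0},
    {"x": 4,"y": 5,"z": -10,"turn": 0,"grip": 0},
    {"x": 4,"y": 5,"z": -10,"turn": 0,"grip": 0},
  ],
)

```text
clock: 24.6
tcp_pos: [0.653, -0.1124, 0.2255]
tcp_rot: [[-0.076, -0.997, 0.002], [-0.997, 0.076, -0.001], [0.0, -0.002, -1.0]]
contact_force: [-0.7, -0.3, -1.5]
opening: -0.0
grasp_force: 0.0
```

Run:
```python
from ptr import *
w=grab('wrist');print(ptr(w));s=ctrl.get_state();print(s['contact_force'],s['clock'],s['qd'])
# tab: bright strip on h=42 beyond the dial, r 50..58, angle of the bright centroid
g=cv2.cvtColor(w['color'],cv2.COLOR_BGR2GRAY).astype(np.float32);A=np.arange(20,48,1.)
for r in(50,53,56):
  P=np.array([proj(w,O2+1e-3*(42*n+r*(np.cos(a)*dd+np.sin(a)*ex)),True) for a in np.radians(A)],np.float32)
  print(r,cv2.remap(g,P[None,:,0],P[None,:,1],1)[0].astype(int).tolist())
```

```text
[(8, np.float64(33.5), 158), (10, np.float64(32.5), 160), (12, np.float64(33.5), 158), (14, np.float64(33.0), 163), (16, np.float64(32.0), 162), (18, np.float64(32.0), 155), (20, np.float64(32.5), 156), (22, np.float64(32.0), 156)]
[ 0.95850754 -0.41205502 -0.94697849] 24.65 [ 0.00267342  0.01633064 -0.02018738 -0.00083382 -0.00151063  0.00052126]
50 [86, 94, 102, 100, 89, 86, 108, 144, 150, 150, 152, 153, 154, 155, 155, 156, 159, 159, 156, 154, 148, 128, 89, 46, 39, 39, 39, 40]
53 [27, 28, 28, 31, 38, 46, 57, 64, 88, 133, 150, 154, 155, 155, 155, 157, 158, 145, 123, 118, 119, 114, 93, 68, 49, 41, 40, 40]
56 [42, 34, 31, 28, 27, 27, 26, 27, 58, 128, 150, 153, 155, 156, 156, 158, 164, 167, 132, 119, 119, 117, 117, 117, 113, 97, 72, 48]
```

Pointer at about 32.4°, tab at about 33.1°, and the arm is clear. Handing in.

```bash
python3 -c "
from bench import ctrl
print(ctrl.sign_off())"
```

```text
the job is handed in; nothing more can be done
None
```

The job is handed in at about 25 s; the hand-in gave no verdict. The lockout cover stands upright in the tray, the shut-off lever is on its open stop, and the regulator pointer reads within about 1° of the index tab by camera.

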